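# Park the deep crate behind the lip of the ramp stand

## Robot

A 6-joint arm with a two-finger parallel gripper is mounted at the origin on a cart in front of the work surface, level with it; the furniture and walls round the work are solid. World frame = base frame: x ahead of the robot, y to its left, z up, the work surface at z = 0. Lengths are in m, angles in rad, forces in N, time in s.
With the tool pointing down it reaches from about 0.375 to 0.9 m from the base axis. Payload 3.1 kg.
Tool frame: the origin (TCP) lies midway between the tips of the shut fingers; the grasp point (between the pads) lies 19 mm behind it; z points along the fingers, y is the direction in which the jaws open and shut (so a half turn about z gives the same grasp; the last joint's range is limited). The gripper opens to 87 mm and grips with 3 to 60 N. Pads are 19 mm wide; open, the fingers measure 117 mm over their backs; the gripper's body (75 mm by 190 mm) begins 51 mm behind the grasp point.
Start: joints at [-1.381, 0.527, 1.433, -0, 1.181, -0.178], TCP at [0.225, -0.583, 0.198] pointing down, gripper open.
Joint ranges: [-3.08, 3.08], [-0.75, 2.2], [0.22, 2.44], [-1.43, 4.57], [0, 2.65], [-2.85, 2.85]. Speed limits (rad/s): [2.79, 2.79, 3.14, 3.14, 3.14, 3.14].

## Interface

Orientations are given as a unit quaternion [x, y, z, w].
In Python, from rig import robot gives the robot as it stands.
- The arm moves only by the tool move_arm, never from a script. Its argument "rows" is one flat list of numbers, 7 for each row, row after row: the shift along the world's x, y, z in mm, then the turn, a rotation vector about the world's x, y, z in rad, then the closure, from 0 (fully open) to 1 (shut). A call has 1 to 12 rows; each row shifts and turns the commanded pose from where the row before left it; what a row does not reach is not made up. A row lasts 1/10 s, in which the tool goes at most 50 mm and 8.59 degrees, less where a joint would pass 70% of its speed; a pose out of reach is approached as far as the arm can. A call with a gripper value outside its range is refused whole. The fingers move at their own pace and stop on an object; "grip_force" is the grip in N (left out, the last holds). Time passes only in rows, so rows that do not move let the fingers close. It gives the time, the measured TCP pose, the force and the opening at its end, in the units of the state.
- robot.get_obs(): the state, without advancing time (a new reading comes with each control period).
- robot.camera(name): name is "side" or "top" or "wrist"; returns a dict with "color" (420x560x3 uint8, red, green, blue), "z_map" (420x560 float32, m along the optical axis (not along the pixel's ray), 0 where there is no reading), "camera_matrix" (3x3 intrinsics, pixels), "distortion" ([k1, k2, p1, p2, k3] as OpenCV has them; the pictures are not rectified), "R" (3x3) and "t" (3): a world point X has camera coordinates R X + t; the wrist camera has in their place "tool_from_camera" (4x4, takes a point from camera to tool coordinates, whose origin is the TCP and whose axes are the flange's). Camera axes: x right, y down, z forward; pixel columns grow to the right and rows downward; lengths in m; the calibration is good to about 2 mm. A picture is of the moment at which its call begins: read the wrist's pose just before it.
- robot.hand_in(): hands the job in, once; it reports no verdict.
Trained networks look in the newest picture that a camera, given by its name, has taken for a name from the list of things; names that differ only in an ending like _2 or _b are one class to them, and where a whole thing is asked for, a point or a joint stands for the part that bears it (a point fixed in the world has none). Each returns a list of dicts, best first, with "conf" (0 to 1); they miss things now and then, are a little off and sometimes report something else, mostly with a low value. They report only what shows in the picture. A call takes as long as a camera call.
- robot.search_frame(camera, thing): "at" ([column, row] in pixels, amid what is visible of it).
- robot.spot_point(camera, thing): "at" ([column, row] in pixels: a listed point, or the origin of a listed thing).
The state is a dict: "time": time; "q": joint angles; "joint_velocities": joint speeds; "joint_torque": joint torques, N m; "position": TCP position; "tool_rot": TCP orientation; "ft_force": force on the tool from outside, world axes, zero at the start; "moment": the same for the moment, N m; "grip_width": finger opening in m.
Only numpy, scipy, OpenCV 4.12 (cv2) and the standard library are available. Lean on these libraries where they do the work, as an engineer would, in place of code of your own. Each camera call takes 0.05 s, during which the arm holds its last target.

## Task

Push the deeper of the two small crates up its lane of the ramp stand until its trailing edge drops behind the lip and it sits flat in the pocket at the top. Slide it, do not lift it off the stand, and leave the shallow crate where it is.

Things in the scene. Friction and masses are not known exactly. Their poses are not given: they have to be found in the camera images.
- ramp_stand: Fixed two-lane stand, pale aluminium, dark rails, 188 mm wide. Origin: on the table at the ramp's toe, midway between the lanes; x level, in the push direction (up the ramp), y left of that, z up. Lane centre lines y = +44 and -44 mm, each 78 mm wide between 10 mm rails, which begin on the table at x = -60 mm and stand 14 mm above table and ramp. Ramp in both lanes: from x = 0, z = 0 up to the lip.
- lip (a point): Top edge of the ramp (crest, the lip), midway between the lanes: x = 90, z = 16 mm in the stand's frame, axes as the stand's; the straight slope up to it is 10 degrees. Right behind it a 10 mm step falls to the pockets.
- pocket_left (a point): Centre of the level pocket floor of the lane at y = +44 mm (x = 134, z = 6 mm in the stand's frame; axes as the stand's). The pocket runs from the lip at x = 90 to an end plate at x = 178 mm, so it is 10 mm longer than a crate. End plate 40 mm high, rails beside the pocket 30 mm high (above the table).
- pocket_right (a point): The same for the lane at y = -44 mm of the stand.
- deep_crate: The deeper open dark grey plastic crate, empty: 78 long (its x) x 66 wide (y) x 42 mm high, upright 4 mm walls, 0.2 to 0.4 kg. Origin: centre of its underside, z up. Starts on the table at the foot of either lane, its nose 5 to 25 mm before the ramp's toe and already between the rails, x within 4 degrees of the stand's x. It does not slide back when let go on the ramp.
- shallow_crate: The other crate, same dark grey plastic and same 78 x 66 mm footprint but only 20 mm high; stands at the foot of the other lane and must stay there. Origin: centre of its underside.

How it is judged:
By the outcome, as a careful person would: the job done as asked, in the order asked, and still so for the second after the job is handed in, with the robot touching nothing.
It also fails if it takes over 35 s, if anything falls off the work surface, if the arm or the gripper's body presses on something with over 40 N, if the wrist force passes 120 N, or if a joint passes its speed limit or range.

## Working session

There is one attempt and no reset: what is moved stays moved. The work goes in short steps, Python scripts to look and compute and a tool call to move; the robot and the scene stay as the last step left them, time stands still between calls to the robot, and variables do not carry over. Pictures are saved under pics/ and viewed, and the job is handed in when it is done.

Besides the shell and the picture viewer there is one more tool, called after "Call:" as a command line: name --argument value ..., lists and objects as JSON in quotes. move_arm: Moves the arm, as the interface text tells. Its arguments: {"type":"object","properties":{"rows":{"type":"array","items":{"type":"number"}},"grip_force":{"type":"number"}},"required":["rows"]}

```bash
ls; mkdir -p pics; python3 - <<'E'
from rig import robot
import cv2
o=robot.get_obs();print({k:(o[k]) for k in('time','position','tool_rot','ft_force','grip_width')})
for c in('top','side'):
    d=robot.camera(c)
    cv2.imwrite(f'pics/{c}0.png',d['color'][:,:,::-1])
    for t in('deep_crate','shallow_crate','ramp_stand','lip','pocket_left','pocket_right'):
        print(c,t,[(r['at'],r['conf']) for r in robot.spot_point(c,t)][:3])
    print(d['camera_matrix'],d['R'],d['t'],d['distortion'])
E
```

```text
pics
{'time': 0.0, 'position': array([ 0.22517077, -0.58217641,  0.19655598]), 'tool_rot': array([ 9.83046951e-01,  1.83350700e-01, -1.27539045e-05, -1.10132915e-03]), 'ft_force': array([-0.31350895,  0.66164929,  0.71044476]), 'grip_width': 0.08708736764866916}
top deep_crate [([206.0, 178.7], 0.96), ([288.4, 247.6], 0.67)]
top shallow_crate [([196.9, 220.1], 0.76)]
top ramp_stand [([225.6, 205.4], 0.87)]
top lip [([273.4, 216.4], 0.6)]
top pocket_left []
top pocket_right [([286.2, 248.6], 0.81), ([203.6, 179.5], 0.3)]
[[475.66551129   0.         271.42660204]
 [  0.         475.66551129 213.78646452]
 [  0.           0.           1.        ]] [[ 0.01877188 -0.99922154  0.03469764]
 [-0.99075378 -0.02325425 -0.13366448]
 [ 0.1343673  -0.03186768 -0.99041904]] [-0.26213053  0.46701612  0.82223196] [-0.10998868  0.          0.          0.          0.        ]
side deep_crate []
side shallow_crate []
side ramp_stand []
side lip [([294.1, 216.9], 0.94)]
side pocket_left [([331.1, 235.6], 0.61)]
side pocket_right [([272.5, 242.4], 0.93), ([299.0, 218.1], 0.75)]
[[531.83245255   0.         286.11117311]
 [  0.         531.83245255 201.9349504 ]
 [  0.           0.           1.        ]] [[ 0.89052845 -0.45492658 -0.00094695]
 [-0.22449033 -0.43763224 -0.87067911]
 [ 0.39568065  0.77557709 -0.49185058]] [-0.51350796  0.03246824  0.87147452] [-0.14146586  0.          0.          0.          0.        ]
```

View pics/top0.png

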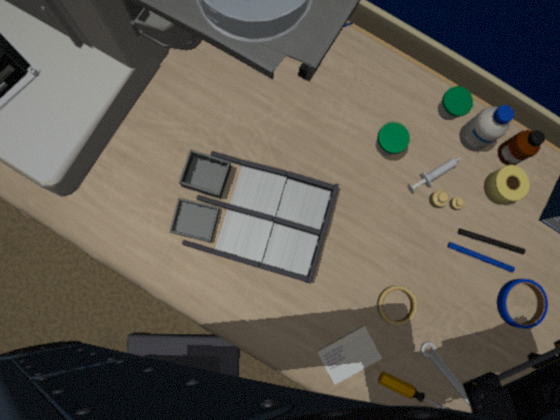

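View pics/side0.png

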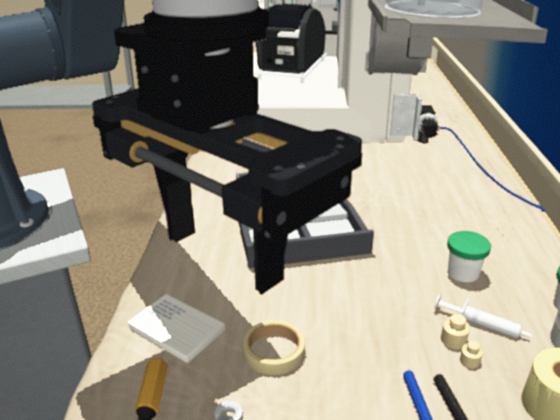

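The top view shows the stand with crates at about (206,176) and (196,221), and the push direction running right and slightly down. The arm hides the stand in the side view. Next I'll get 3D measurements from the depth map.

```bash
cat > h.py <<'E'
from rig import robot
import numpy as np, cv2
def cloud(d,R=None,t=None):
    z=d['z_map'];h,w=z.shape
    u,v=np.meshgrid(np.arange(w),np.arange(h))
    p=cv2.undistortPoints(np.stack([u,v],-1).reshape(-1,1,2).astype(np.float64),d['camera_matrix'],d['distortion']).reshape(h,w,2)
    X=np.dstack([p[...,0]*z,p[...,1]*z,z])
    if R is None:R,t=d['R'],d['t']
    W=(X-t)@R
    W[z==0]=np.nan
    return W
E
python3 - <<'E'
from h import *
d=robot.camera('top');W=cloud(d);
np.save('w0.npy',W)
cv2.imwrite('pics/top0z.png',cv2.resize(d['color'][140:290,160:350,::-1],None,fx=4,fy=4,interpolation=cv2.INTER_CUBIC))
Z=W[140:290,160:350,2]
zz=np.nan_to_num(np.clip((Z+.01)/.07*255,0,255)).astype(np.uint8)
cv2.imwrite('pics/top0h.png',cv2.resize(cv2.applyColorMap(zz,cv2.COLORMAP_JET),None,fx=4,fy=4,interpolation=cv2.INTER_NEAREST))
for (u,v) in[(206,178),(196,221),(184,170),(184,175),(215,222),(257,188),(305,205),(290,250),(245,232),(250,290),(330,187),(310,275)]:print(u,v,W[v,u].round(4))
E
```

```text
206 178 [ 0.5422 -0.1283  0.0029]
196 221 [ 0.4598 -0.1131  0.0053]
184 170 [ 0.5483 -0.0919  0.0403]
184 175 [ 0.5423 -0.0899  0.025 ]
215 222 [ 0.4575 -0.1494  0.0162]
257 188 [ 0.5246 -0.2251  0.0068]
305 205 [ 0.4947 -0.316   0.0057]
290 250 [ 0.4096 -0.2888  0.007 ]
245 232 [ 0.4412 -0.2048  0.0063]
250 290 [ 0.3347 -0.2165  0.0027]
330 187 [ 0.5255 -0.3594  0.0302]
310 275 [ 0.3639 -0.3227  0.0395]
```

View pics/top0z.png

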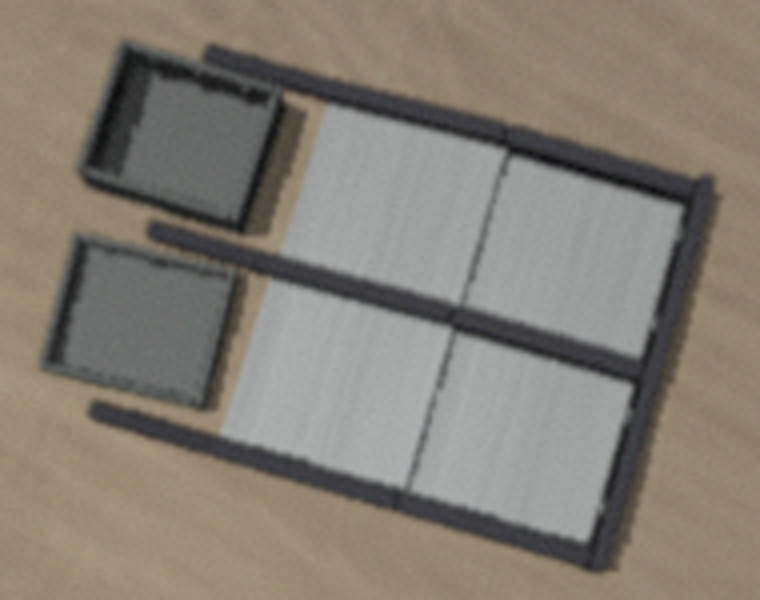

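View pics/top0h.png

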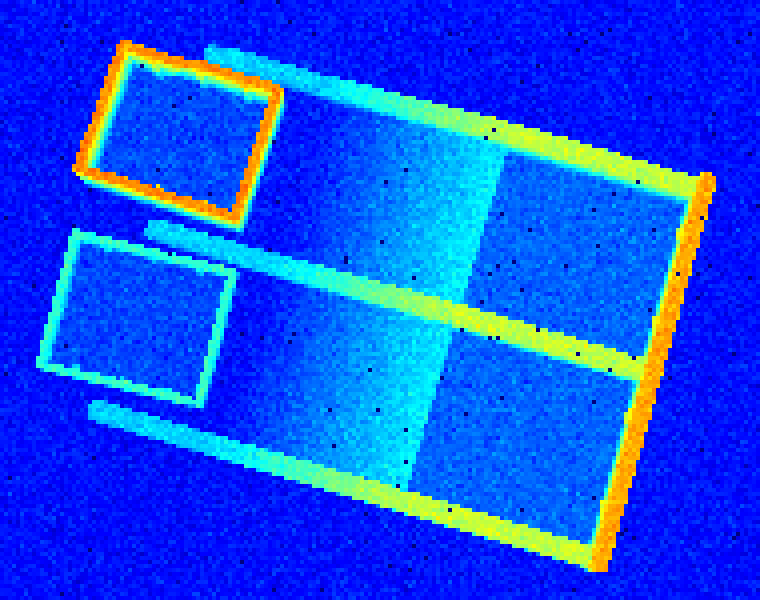

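The top crate (left lane) has its rim at about 42 mm and the lower one at about 20 mm, so the deep crate is the left one. Next I'll fit the poses.

```bash
python3 - <<'E'
from h import *
W=np.load('w0.npy')
m=np.zeros(W.shape[:2],bool);m[145:290,165:342]=1
u=np.arange(W.shape[1])[None]
Z=W[...,2]
def rect(mask,n):
    P=W[mask][:,:2].astype(np.float32); 
    r=cv2.minAreaRect(P*1000);print(n,len(P),r, cv2.boxPoints(r).round(1).tolist(),'z',np.median(W[mask][:,2]));return P
rect(m&(Z>.036)&(u<240),'deep rim')
P=rect(m&(Z>.036)&(u>300),'plate')
b=np.zeros_like(m);b[195:245,165:221]=1
rect(b&(Z>.0175)&(Z<.025)&(u<219),'shallow')
# stand whole: optimise yaw/pose by model height map
from scipy.optimize import minimize
sel=m&(u>222)&np.isfinite(Z); Q=W[sel]
def model(x,y):
    h=np.zeros_like(x)
    inl=(np.abs(y)<94)
    lane=np.where((x>0)&(x<90),x*16/90,np.where((x>=90)&(x<178),6,0))
    rail=inl&((np.abs(y)<5)|(np.abs(y)>83))
    rh=np.where(x<0,14,np.where(x<90,14+x*16/90,30))
    h=np.where(inl&(x>0)&(x<178),lane,0)
    h=np.where(rail&(x>-60)&(x<186),rh,h)
    h=np.where(inl&(x>178)&(x<186),40,h)
    return h
def cost(p):
    c,s=np.cos(p[2]),np.sin(p[2]);dx=Q[:,0]*1e3-p[0];dy=Q[:,1]*1e3-p[1]
    h=model(c*dx+s*dy,-s*dx+c*dy)
    return np.abs(np.clip(h-Q[:,2]*1e3,-12,12)).mean()
best=None
for a in np.radians(np.arange(-116,-92,2)):
  for x0 in range(470,530,8):
    for y0 in range(-200,-120,8):
      c=cost((x0,y0,a))
      if best is None or c<best[0]:best=(c,(x0,y0,a))
r=minimize(cost,best[1],method='Nelder-Mead',options=dict(initial_simplex=[best[1],np.add(best[1],(5,0,0)),np.add(best[1],(0,5,0)),np.add(best[1],(0,0,.03))],maxiter=600))
print(best,r.fun,r.x,np.degrees(r.x[2]))
x0,y0,a=r.x;R=np.array([[np.cos(a),-np.sin(a)],[np.sin(a),np.cos(a)]])
for mk,n in((m&(Z>.036)&(u<240),'deep'),(b&(Z>.0175)&(Z<.025)&(u<219),'shallow')):
    L=(W[mk][:,:2]*1e3-[x0,y0])@R; print(n,L.min(0),L.max(0),cv2.minAreaRect(L.astype(np.float32)))
for p in((-100,44),(-60,44),(90,44),(134,44),(178,44)):print(p,R@p+[x0,y0])
E
```

```text
deep rim 384 ((546.013671875, -128.42947387695312), (79.32913970947266, 66.10669708251953), 74.10884094238281) [[503.3999938964844, -157.5], [566.9000244140625, -175.60000610351562], [588.7000122070312, -99.30000305175781], [525.0999755859375, -81.19999694824219]] z 0.04115659134878749
plate 463 ((441.56488037109375, -345.8089294433594), (8.518733978271484, 187.64688110351562), 74.58547973632812) [[350.0, -325.0], [530.9000244140625, -374.8999938964844], [533.0999755859375, -366.6000061035156], [352.20001220703125, -316.79998779296875]] z 0.039563911855343435
shallow 294 ((470.8132629394531, -112.19286346435547), (79.10803985595703, 84.5169677734375), 77.76445007324219) [[421.1000061035156, -141.89999389648438], [503.70001220703125, -159.8000030517578], [520.5, -82.5], [437.8999938964844, -64.5999984741211]] z 0.019454487990181086
(np.float64(2.118340394593818), (486, -168, np.float64(-1.8151424220741028))) 1.622828961152665 [ 490.11584279 -170.66962127   -1.83917479] -105.37695309689872
deep [-95.38221146   9.31117951] [-15.83117389  75.56417565] ((-55.55037307739258, 42.696075439453125), (66.1067123413086, 79.32913970947266), 89.48578643798828)
shallow [-91.5091967  -78.04061027] [-10.30862658   9.85550213] ((-51.26498794555664, -34.11778259277344), (79.10803985595703, 84.51693725585938), 3.1413679122924805)
(-100, 44) [559.05756656 -85.91681174]
(-60, 44) [ 548.4508348  -124.48489753]
(90, 44) [ 508.67559069 -269.11521923]
(134, 44) [ 497.00818575 -311.5401136 ]
(178, 44) [ 485.34078081 -353.96500796]
```

```bash
python3 - <<'E'
from h import *
W=np.load('w0.npy')
x,y,z=W[...,0],W[...,1],W[...,2]
for X in np.arange(.3,.9,.05):
    print(round(X,2),[int(1e3*np.nanmax(z[s])) if (s:=(x>X)&(x<X+.05)&(y>Y)&(y<Y+.05)).any() else -1 for Y in np.arange(-.65,.25,.05)])
a=np.radians(-105.4);R=np.array([[np.cos(a),-np.sin(a)],[np.sin(a),np.cos(a)]])
for p in (-130,-107,-55,0,40,80,85):print(p,(R@[p,43]+[490.1,-170.7]).round(1))
E
```

```text
0.3 [5, 4, 21, 20, 4, 4, 4, 774, 761, 715, 4, 4, 3, -1, -1, -748, -738, -740]
0.35 [4, 5, 5, 4, 3, 4, 42, 34, 34, 26, 9, 5, 5, 4, 3, -13, -1, -746]
0.4 [15, 14, 4, 5, 4, 39, 42, 32, 19, 20, 24, 22, 4, 4, 4, 4, 2, -1]
0.45 [23, 27, 4, 4, 5, 43, 43, 34, 30, 22, 22, 23, 4, 4, 3, 4, 5, 5]
0.5 [28, 37, 23, 4, 5, 43, 33, 32, 15, 44, 44, 45, 5, 4, 52, 89, 89, 87]
0.55 [18, 21, 24, 56, 4, 4, 5, 31, 26, 44, 44, 44, 4, 4, 89, 90, 90, 89]
0.6 [139, 4, 56, 57, 57, 4, 319, 318, 320, 319, 5, 4, 4, 84, 89, 89, 90, 110]
0.65 [138, 57, 4, 4, 4, 4, 319, 373, 374, 395, 352, 319, 4, 88, 89, 89, 196, 169]
0.7 [68, 57, 3, 5, 4, 317, 318, 345, 4, 4, 339, 320, 297, 303, 267, 90, 221, 176]
0.75 [304, 251, 64, 7, 8, 8, 3, 4, 4, 5, 5, 183, 259, -1, 258, 247, 188, 133]
0.8 [-3, 224, 197, 143, 8, 10, -1, -1, -1, 0, 4, 4, 12, -1, -1, -1, 183, 145]
0.85 [-1, -1, -3, 132, 90, 10, -1, -1, -1, -1, -1, -1, -1, -1, -1, -1, -1, 105]
0.9 [-1, -1, -1, -1, -3, -1, -1, -1, -1, -1, -1, -1, -1, -1, -1, -1, -1, -1]
-130 [566.1 -56.8]
-107 [560. -79.]
-55 [ 546.2 -129.1]
0 [ 531.6 -182.1]
40 [ 520.9 -220.7]
80 [ 510.3 -259.2]
85 [ 509.  -264.1]
```

```bash
python3 - <<'E'
from h import *
W=np.load('w0.npy')
x,y,z=W[...,0],W[...,1],W[...,2]
for Y in np.arange(-.45,.2,.03):
    s=(y>Y)&(y<Y+.03)&(x>.45)&(x<.85)
    r=[]
    for lo in(.07,.15,.25):
        q=s&(z>lo); r.append(int(1e3*np.percentile(x[q],1)) if q.sum()>3 else None)
    print(round(Y,2),r)
d=robot.camera('side');S=cloud(d)
for v in range(5,150,8): print(v,[tuple((1e3*S[v,u]).round().astype(int)) if np.isfinite(S[v,u]).all() else None for u in (380,400,420,450,500)])
E
```

```text
-0.45 [None, None, None]
-0.42 [None, None, None]
-0.39 [None, None, None]
-0.36 [686, 686, 686]
-0.33 [638, 638, 638]
-0.3 [626, 626, 626]
-0.27 [619, 619, 619]
-0.24 [617, 617, 617]
-0.21 [635, 635, 635]
-0.18 [651, 651, 651]
-0.15 [669, 669, 668]
-0.12 [686, 686, 686]
-0.09 [702, 702, 702]
-0.06 [721, 721, 720]
-0.03 [727, 726, 726]
-0.0 [679, 723, 723]
0.03 [630, 735, 734]
0.06 [576, 752, 752]
0.09 [526, 758, None]
0.12 [507, 782, None]
0.15 [513, 699, None]
0.18 [530, 668, None]
5 [(np.int64(673), np.int64(-155), np.int64(317)), (np.int64(658), np.int64(-226), np.int64(329)), (np.int64(671), np.int64(-257), np.int64(333)), (np.int64(705), np.int64(-286), np.int64(336)), (np.int64(899), np.int64(-211), np.int64(316))]
13 [(np.int64(633), np.int64(-209), np.int64(315)), (np.int64(660), np.int64(-225), np.int64(316)), (np.int64(674), np.int64(-255), np.int64(320)), (np.int64(709), np.int64(-283), np.int64(323)), (np.int64(832), np.int64(-272), np.int64(316))]
21 [(np.int64(636), np.int64(-207), np.int64(302)), (np.int64(715), np.int64(-159), np.int64(289)), (np.int64(649), np.int64
[... 3258 characters left out ...]
t64(786), np.int64(-36), np.int64(24)), (np.int64(819), np.int64(-64), np.int64(28)), (np.int64(847), np.int64(-95), np.int64(35)), (np.int64(974), np.int64(-57), np.int64(-1)), (np.int64(1096), np.int64(-101), np.int64(-6))]
141 [(np.int64(786), np.int64(-38), np.int64(6)), (np.int64(826), np.int64(-59), np.int64(6)), (np.int64(846), np.int64(-100), np.int64(18)), (np.int64(939), np.int64(-95), np.int64(-1)), (np.int64(1090), np.int64(-110), np.int64(-22))]
149 [(np.int64(770), np.int64(-61), np.int64(-1)), (np.int64(808), np.int64(-82), np.int64(0)), (np.int64(847), np.int64(-101), np.int64(0)), (np.int64(908), np.int64(-129), np.int64(-1)), (np.int64(1088), np.int64(-116), np.int64(-40))]
```

Call:
move_arm --rows '[26, 40, -6, 0, 0, 0.078, 0.65, 26, 40, -6, 0, 0, 0.078, 0.65, 26, 40, -6, 0, 0, 0.078, 0.65, 26, 40, -6, 0, 0, 0.078, 0.65, 26, 40, -6, 0, 0, 0.078, 0.65, 26, 40, -6, 0, 0, 0.078, 0.65, 26, 40, -6, 0, 0, 0.078, 0.65, 26, 40, -6, 0, 0, 0.078, 0.65, 26, 40, -6, 0, 0, 0.078, 0.65, 26, 40, -6, 0, 0, 0.078, 0.65, 26, 40, -6, 0, 0, 0.078, 0.65, 26, 40, -6, 0, 0, 0.078, 0.65]'

```text
time: 2.0
position: [0.5385, -0.1013, 0.1256]
tool_rot: [0.794, 0.608, 0.0, 0.0]
ft_force: [-0.2, -1.1, 0.5]
grip_width: 0.0303
```

Call:
move_arm --rows '[14, 22, 0, 0, 0, -0.005, 0.65, 13, 22, 0, 0, 0, 0, 0.65, 0, 0, 0, 0, 0, 0, 0.65, 0, 0, 0, 0, 0, 0, 0.65]'

```text
time: 2.4
position: [0.5643, -0.0588, 0.1255]
tool_rot: [0.796, 0.606, -0.0, 0.0]
ft_force: [0.2, 0.3, -0.4]
grip_width: 0.0305
```

```bash
python3 - <<'E'
from h import *
from scipy.spatial.transform import Rotation as Ro
o=robot.get_obs();print(o['position'],o['tool_rot'],o['ft_force'],o['grip_width'])
for c in('side','wrist'):
    d=robot.camera(c);cv2.imwrite(f'pics/{c}1.png',d['color'][:,:,::-1])
    if c=='wrist':
        T=d['tool_from_camera'];Rt=Ro.from_quat(o['tool_rot']).as_matrix()
        R=(Rt@T[:3,:3]).T; C=Rt@T[:3,3]+o['position'];W=cloud(d,R,-R@C);np.save('w1.npy',W)
E
```

```text
[ 0.564267   -0.05875281  0.12552015] [ 7.95649537e-01  6.05757161e-01 -2.56894782e-04  1.02620252e-04] [ 0.21218329  0.25996326 -0.40853845] 0.03048511204951355
```

View pics/side1.png

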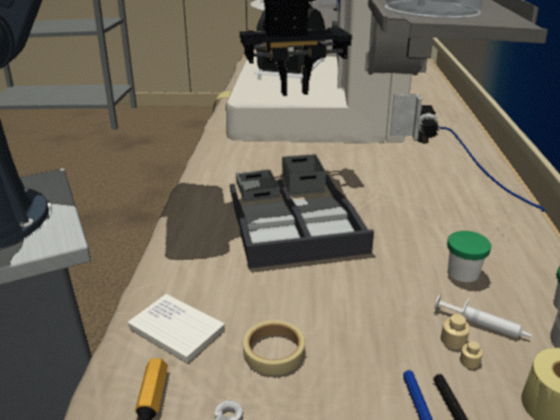

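View pics/wrist1.png

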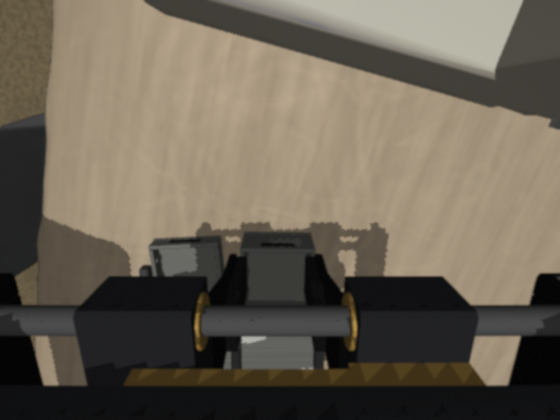

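The side view shows the tall crate at (303,175) with the gripper hovering behind it and free of everything. I'll descend behind it and then push.

Call:
move_arm --rows '[1, 0, -40, 0, 0, 0, 0.65, 0, 0, -40, 0, 0, 0, 0.65, 0, 0, -30, 0, 0, 0, 0.65, 0, 0, -5, 0, 0, 0, 0.65, -3, -10, 0, 0, 0, 0, 0.65, -2, -8, 0, 0, 0, 0, 0.65, -2, -8, 0, 0, 0, 0, 0.65, -2, -8, 0, 0, 0, 0, 0.65, -2, -6, 0, 0, 0, 0, 0.65, 0, 0, 0, 0, 0, 0, 0.65]'

```text
time: 3.5
position: [0.5547, -0.1002, 0.0113]
tool_rot: [0.796, 0.605, 0.0, 0.001]
ft_force: [-0.5, 0.7, -0.4]
grip_width: 0.0306
```

```bash
cat > c.py <<'E'
from h import *
import sys
o=robot.get_obs();a=np.radians(-105.4);R=np.array([[np.cos(a),-np.sin(a)],[np.sin(a),np.cos(a)]])
print(o['time'],'stand',((o['position'][:2]*1e3-[490.1,-170.7])@R).round(1),o['position'][2],'F',((o['ft_force'][:2])@R).round(2),o['ft_force'][2])
n=sys.argv[1]
A=[]
for c in('side','top'):
    d=robot.camera(c);im=d['color'][:,:,::-1]
    A.append(cv2.resize(im[130:280,210:400] if c=='side' else im[140:290,160:350],(399,315),interpolation=cv2.INTER_CUBIC))
W=cloud(d);L=np.dstack([(W[...,:2]*1e3-[490.1,-170.7])@R,W[...,2]*1e3]);np.save(f'l{n}.npy',L)
cv2.imwrite(f'pics/c{n}.png',np.hstack(A))
E
python3 c.py 2
```

```text
3.5 stand [-85.1  43.6] 0.011325979599407288 F [-0.51 -0.71] -0.40917669876859913
```

View pics/c2.png

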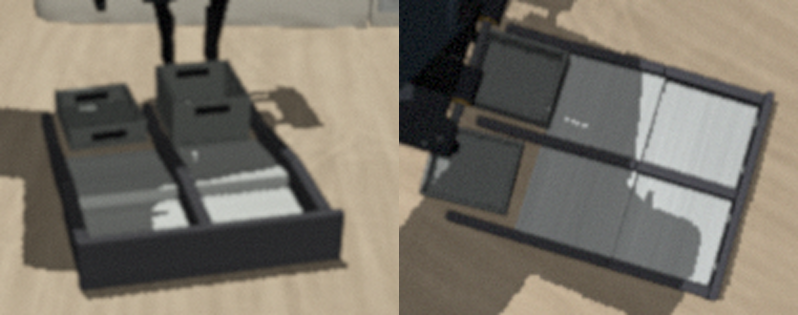

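The fingers are square behind the deep crate, its nose is at the ramp toe, and the shallow crate hasn't moved. I'll keep pushing.

Call:
move_arm --rows '[-2.5, -9.1, 0, 0, 0, 0, 0.65, -2.5, -9.1, 0, 0, 0, 0, 0.65, -2.5, -9.1, 0, 0, 0, 0, 0.65, -2.5, -9.1, 0, 0, 0, 0, 0.65, -2.5, -9.1, 0, 0, 0, 0, 0.65, -2.5, -9.1, 0, 0, 0, 0, 0.65, -2.5, -9.1, 0, 0, 0, 0, 0.65, -2.5, -9.1, 0.5, 0, 0, 0, 0.65, 0, 0, 0, 0, 0, 0, 0.65]'

```text
time: 4.5
position: [0.5341, -0.1734, 0.0112]
tool_rot: [0.796, 0.605, -0.0, 0.0]
ft_force: [0.2, 0.5, 0.0]
grip_width: 0.0304
```

```bash
python3 c.py 3
```

```text
4.5 stand [-9.1 43.1] 0.011219082195968018 F [-0.53  0.02] 0.03259907843663357
```

View pics/c3.png

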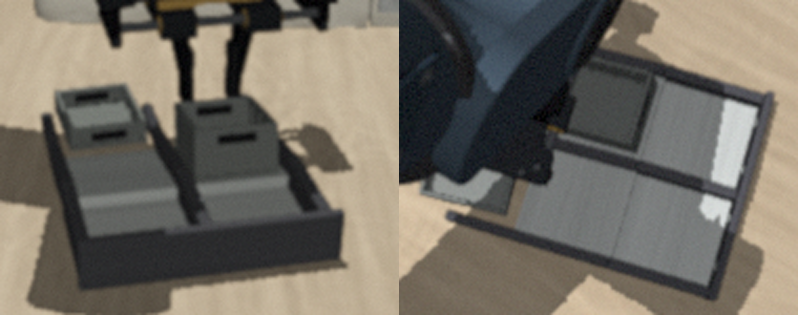

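Call:
move_arm --rows '[-2.3, -8.3, 1.5, 0, 0, 0, 0.65, -2.3, -8.3, 1.5, 0, 0, 0, 0.65, -2.3, -8.3, 1.5, 0, 0, 0, 0.65, -2.3, -8.3, 1.5, 0, 0, 0, 0.65, -2.3, -8.3, 1.5, 0, 0, 0, 0.65, -2.3, -8.3, 1.5, 0, 0, 0, 0.65, -2.3, -8.3, 1.5, 0, 0, 0, 0.65, 0, 0, 0, 0, 0, 0, 0.65]'

```text
time: 5.4
position: [0.5183, -0.2322, 0.0218]
tool_rot: [0.797, 0.605, -0.0, 0.001]
ft_force: [0.6, -0.1, -1.1]
grip_width: 0.0305
```

```bash
python3 c.py 4
```

```text
5.4 stand [51.8 43.5] 0.021838200122997684 F [-0.03  0.62] -1.059978181584347
```

View pics/c4.png

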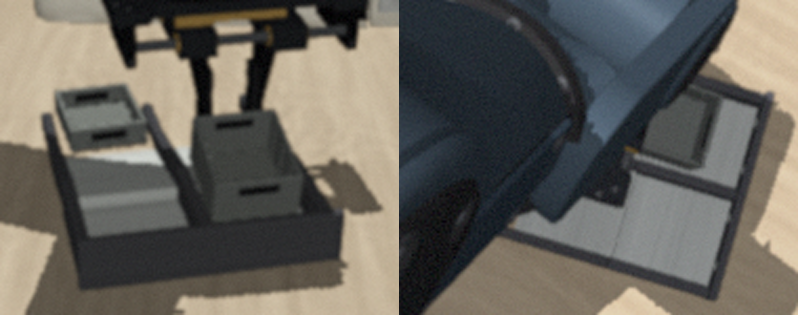

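The crate has tipped nose-down over the lip as expected. Next is the last stretch, slower.

Call:
move_arm --rows '[-1.6, -5.8, 1, 0, 0, 0, 0.65, -1.6, -5.8, 1, 0, 0, 0, 0.65, -1.6, -5.8, 1, 0, 0, 0, 0.65, -1.6, -5.8, 0.5, 0, 0, 0, 0.65, -1.3, -4.8, 0, 0, 0, 0, 0.65, 0, 0, 0, 0, 0, 0, 0.65]'

```text
time: 6.1
position: [0.5105, -0.259, 0.0251]
tool_rot: [0.796, 0.605, -0.0, 0.001]
ft_force: [1.0, 0.6, -0.1]
grip_width: 0.0306
```

```bash
python3 c.py 5; python3 - <<'E'
import numpy as np
L=np.load('l5.npy')
s=(L[...,1]>15)&(L[...,1]<70)&(L[...,0]>60)&(L[...,0]<178)
for x in range(60,178,4):
    q=s&(L[...,0]>=x)&(L[...,0]<x+4);print(x,q.sum(),np.percentile(L[q][:,2],[5,50,95]).round() if q.any() else '')
E
```

```text
6.1 stand [79.7 43.2] 0.025137866403933222 F [-0.88  0.76] -0.09900224786661638
60 189 [378. 391. 393.]
64 180 [380. 391. 393.]
68 188 [381. 391. 393.]
72 182 [383. 391. 393.]
76 176 [384. 391. 394.]
80 179 [384. 391. 394.]
84 173 [384. 391. 394.]
88 170 [383. 391. 394.]
92 166 [382. 391. 394.]
96 161 [380. 391. 394.]
100 158 [378. 391. 394.]
104 156 [378. 391. 394.]
108 130 [378. 392. 394.]
112 113 [378. 391. 425.]
116 110 [377. 390. 424.]
120 104 [372. 403. 422.]
124 115 [ 14. 400. 420.]
128 135 [ 14. 391. 413.]
132 148 [ 12. 386. 400.]
136 115 [ 12. 380. 392.]
140 88 [ 11. 353. 383.]
144 50 [ 10.  12. 364.]
148 56 [10. 12. 14.]
152 56 [ 9. 11. 13.]
156 55 [ 8. 10. 13.]
160 99 [13. 29. 42.]
164 73 [42. 47. 49.]
168 11 [45. 47. 48.]
172 55 [ 4.  6. 16.]
176 86 [ 3. 15. 39.]
```

View pics/c5.png

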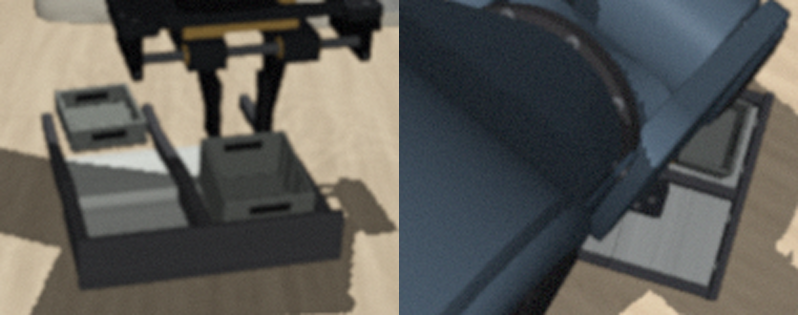

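The nose is at about x=168 and the floor still tilts slightly, so the trailing edge is right at the lip. About 5 mm more should do it.

Call:
move_arm --rows '[-0.7, -2.5, 0, 0, 0, 0, 0.65, -0.7, -2.4, 0, 0, 0, 0, 0.65, 0, 0, 0, 0, 0, 0, 0.65]'

```text
time: 6.5
position: [0.509, -0.2627, 0.025]
tool_rot: [0.796, 0.605, 0.0, -0.0]
ft_force: [0.6, 0.8, -0.6]
grip_width: 0.0303
```

```bash
python3 c.py 6; python3 - <<'E'
import numpy as np
L=np.load('l6.npy')
s=(L[...,1]>15)&(L[...,1]<70)&(L[...,2]<100)
for x in range(120,182,4):
    q=s&(L[...,0]>=x)&(L[...,0]<x+4);print(x,q.sum(),np.percentile(L[q][:,2],[5,50,95]).round() if q.any() else '')
E
```

```text
6.5 stand [83.7 42.7] 0.024960281968520015 F [-0.91  0.37] -0.5998310995679309
120 0 
124 1 [9. 9. 9.]
128 8 [ 9. 10. 32.]
132 16 [ 7.  9. 21.]
136 28 [ 7.  9. 12.]
140 35 [ 7. 10. 12.]
144 39 [ 8. 10. 12.]
148 42 [ 8. 10. 12.]
152 52 [ 7.  9. 12.]
156 53 [ 7. 10. 12.]
160 56 [ 7. 10. 12.]
164 108 [ 8. 18. 47.]
168 56 [44. 47. 50.]
172 11 [ 3.  7. 32.]
176 118 [ 4. 30. 41.]
180 66 [38. 40. 42.]
```

View pics/c6.png

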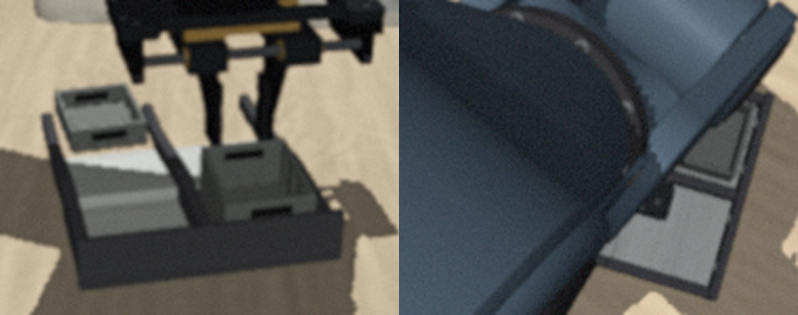

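The crate floor is now level at about 10 mm (6 mm pocket plus the crate bottom), so it has dropped in. I'll back off, lift and verify.

Call:
move_arm --rows '[2.6, 9.6, 0, 0, 0, 0, 0.65, 5.3, 19.3, 0, 0, 0, 0, 0.65, 2, 8, 40, 0, 0, 0, 0.65, 0, 0, 45, 0, 0, 0, 0.65, -20, -20, 20, 0, 0, 0, 0.65, -30, -30, 10, 0, 0, 0, 0.65, -30, -38, 0, 0, 0, 0, 0.65, -30, -38, 0, 0, 0, 0, 0.65, -30, -38, 0, 0, 0, 0, 0.65, -20, -45, 0, 0, 0, 0, 0.65, -10, -45, 0, 0, 0, 0, 0.65, 0, -45, 0, 0, 0, 0, 0.65]'

```text
time: 7.8
position: [0.3475, -0.526, 0.1402]
tool_rot: [0.797, 0.604, -0.0, -0.0]
ft_force: [1.2, -1.1, 1.2]
grip_width: 0.0304
```

Call:
move_arm --rows '[-10, -45, 0, 0, 0, 0, 0.65, -10, -45, 0, 0, 0, 0, 0.65, -10, -45, 0, 0, 0, 0, 0.65, 0, 0, 0, 0, 0, 0, 0.65]'

```text
time: 8.2
position: [0.3169, -0.6662, 0.1397]
tool_rot: [0.797, 0.603, -0.002, 0.003]
ft_force: [-0.4, 0.5, 0.4]
grip_width: 0.0309
```

```bash
python3 c.py 7; python3 - <<'E'
import numpy as np,cv2
L=np.load('l7.npy')
def rep(n,s):
    P=L[s]; print(n,s.sum(),cv2.minAreaRect(P[:,:2].astype(np.float32)),'z',np.percentile(P[:,2],[5,50,95]).round(1))
x,y,z=L[...,0],L[...,1],L[...,2]
s=(y>7)&(y<81)&(x>85)&(x<176)
rep('rim',s&(z>43)&(z<60))
for a,b in((100,115),(120,140),(145,160)):
    q=s&(y>25)&(y<60)&(x>a)&(x<b)&(z<43);print(a,np.median(z[q]))
rep('shallow',(x>-110)&(x<0)&(y<-6)&(y>-84)&(z>17)&(z<25))
L0=np.load('w0.npy');a=np.radians(-105.4);R=np.array([[np.cos(a),-np.sin(a)],[np.sin(a),np.cos(a)]])
L=np.dstack([(L0[...,:2]*1e3-[490.1,-170.7])@R,L0[...,2]*1e3]);x,y,z=L[...,0],L[...,1],L[...,2]
rep('shallow0',(x>-110)&(x<0)&(y<-6)&(y>-84)&(z>17)&(z<25))
E
```

```text
8.2 stand [523.7 -35.4] 0.1397448069968902 F [-0.4 -0.5] 0.3583650699359064
rim 372 ((132.1491241455078, 43.68132019042969), (78.6878433227539, 66.60124969482422), 0.33718055486679077) z [44.1 47.1 49.6]
100 9.62091848646167
120 9.732281103197218
145 9.777159337607241
shallow 324 ((-50.76469802856445, -43.33582305908203), (78.89544677734375, 66.10430145263672), 3.264580011367798) z [17.3 19.3 21.9]
shallow0 312 ((-50.76107406616211, -43.416229248046875), (79.13755798339844, 66.28536224365234), 2.7581048011779785) z [17.4 19.3 21.8]
```

View pics/c7.png

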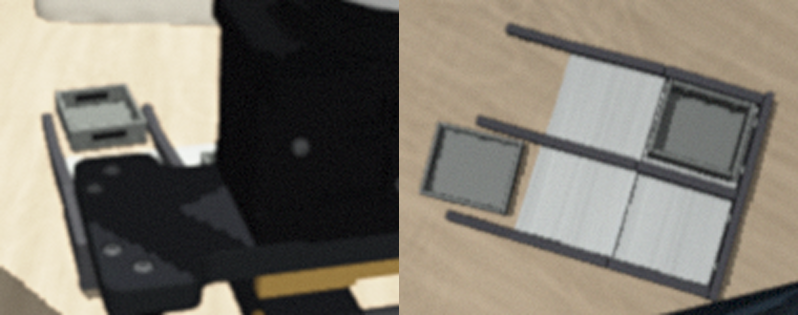

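```bash
python3 -c "
from rig import robot
print(robot.hand_in())"
```

```text
the job is handed in; nothing more can be done
None
```

The deep crate (in the left lane) is flat in its pocket at the top of the ramp, and I've handed the job in. I slid it up the lane with the part-closed fingers against its rear wall, then backed the arm well clear. The last force readings at rest were about 1 N, and the clock stood at about 8 s when I handed in.

The last top-camera checks agreed:
- **Deep crate:** it spans x ≈ 93 to 171 mm, between the lip at 90 and the end plate at 178. Its inside floor is level at about 9.7 mm along its length, its rim is at about 47 mm, and it is turned about 0.3°.
- **Shallow crate:** its centre is within about 0.1 mm of where it started. Its fitted angle differs by 0.5°, which I put down to measurement noise.

No checks failed. The arm blocked the side camera's view of the pocket in the last picture, so the final state is confirmed from the top view only.

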